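# Clamp an effects pedal in the quick-action bar holder

### The job

Lay the metal effects pedal the right way up on the two bars of the holder, lengthwise between the jaws. Then squeeze the release lever against the fixed grip, and with it held squeezed slide the jaw gently up until the pedal presses the sprung pad about half-way in. Let the lever go so that its pawl drops fully home in a notch and the jaw keeps the pedal clamped; leave the other things on the bench where they are.

Things in the scene. Friction and masses are not known exactly. Their poses are not given: they have to be found in the camera images.
- holder: Quick-action bar holder fixed to the bench, 360 mm long, 68 mm wide, grey and steel. Origin: at bench level on its centre line; its y runs along the bars from the sliding jaw (-y end) to the head block with the sprung pad (+y end), z is up. The head block is 62 mm high; its spindle with a T-bar sticks out at the +y end, up to 228 mm from the origin
- bed (a point): Point of the holder, 28 mm above its origin, level with the top of its two round bars (56 mm wide over both) on which the work lies. A notched steel strip runs between the bars, its tooth tops 3.5 mm lower, notches every 6 mm. Axes as the holder's
- head (a point): Middle of the head block's inner face, 46 mm above the bench. In front of it, on a hand-set spindle, is the sprung cork-faced pad, 60 mm wide, 30 to 62 mm above the bench. Its face stands 33 to 63 mm to the -y side of this point, as the spindle was left (not measured). It gives 20 mm towards +y: 3 N starts it, 11 N is half-way, 19 N fully in, then solid. Axes as the holder's
- jaw (a joint): How far the sliding jaw stands towards the pad, in m: 0 fully open (the start, latched in the first notch), up to 0.090. The pawl is centred in a notch at each multiple of 0.006, with 0.65 mm play each way; unless the lever is squeezed it blocks the jaw both ways. With the lever squeezed the jaw slides freely, friction under 1 N
- lever (a joint): Angle of the release lever in rad: 0 let go, its pawl fully home in a notch; 0.26 fully squeezed. Above 0.16 the pawl clears the notches; about 0.12 while it hangs on top of a tooth, where it can stick until the jaw is nudged on. Its spring resists by 6 N at first, 10 N fully squeezed, at grip height
- grip (a point): Point on the sliding jaw, 97 mm above the bench, 72 mm behind the jaw's face: half-way between the outer faces of lever and fixed grip when squeezed together (24 mm over both); fingers closing along the holder's y take both here. The steel lever, 24 mm wide, 120 mm high, stands on the +y side: let go, its outer face is 30 mm from this point at this height; after 11 mm the pawl clears
- post_top (a point): Middle of the top of the fixed grip, an upright black post 24 mm wide (x) and 12 mm thick (y) on the sliding jaw, 125 mm above the bench; its outer face is 12 mm to the -y side of point grip. It does not move against the jaw. Axes as the holder's
- jaw_face (a point): Middle of the sliding jaw's flat cork face, 43.5 mm above the bench, facing +y of the holder; the jaw's plate is 64 mm wide, 29 to 63 mm above the bench. At the start 140 to 170 mm from the pad's face
- pedal_mid (a point): Centre, half-way up, of the effects pedal: a loose plain cast-metal box 61 mm wide (its x), 112 mm long (its y), 31 mm high (its z, up), about 0.25 kg. On its top two black knobs (12 mm high) near the +y end and a steel foot switch (10 mm high) near the -y end. Either end may face the pad
- tape: Roll of blue tape lying flat, 96 mm across, 25 mm high, open in the middle; bystander. Origin: centre of its underside
- glue: Small white glue bottle, 38 mm across, 110 mm high; bystander. Origin: centre of its underside
- bit_block: Wooden block 45 x 170 x 28 mm with seven upright drill bits in it, up to 110 mm above the bench; bystander. Origin: centre of its underside
Mind the look-alikes: they are no part of the job. Leave any pink, purple or red look-alike of the part that bears pedal_mid alone.

How it is judged:
By the outcome, as a careful person would: the job done as asked, in the order asked, and still so for the second after the job is handed in, with the robot touching nothing.
It also fails if it takes over 72 s, if anything falls off the work surface, if the arm or the gripper's body presses on something with over 40 N, if the wrist force passes 120 N, or if a joint passes its speed limit or range.

### The arm

A 6-joint arm with a two-finger parallel gripper is mounted at the origin on the work surface. World frame = base frame: x ahead of the robot, y to its left, z up, the work surface at z = 0. Lengths are in m, angles in degrees, forces in N, time in s.
With the tool pointing down it reaches from about 0.3 to 1 m from the base axis. Payload 5.1 kg.
Tool frame: the origin (TCP) lies midway between the tips of the shut fingers; the grasp point (between the pads) lies 19 mm behind it; z points along the fingers, y is the direction in which the jaws open and shut (so a half turn about z gives the same grasp; the last joint's range is limited). The gripper opens to 95 mm and grips with 3 to 60 N. Pads are 20 mm wide; open, the fingers measure 119 mm over their backs; the gripper's body (75 mm by 180 mm) begins 59 mm behind the grasp point.
Start: joints at [69.637, 7.093, 94.555, -0, 78.352, -4.733], TCP at [0.175, 0.626, 0.215] pointing down, gripper open.
Joint ranges: [-149.61, 149.61], [-58.7, 133.49], [1.44, 155.28], [-77.14, 257.14], [18.33, 153.61], [-166.67, 166.67]. Speed limits (degrees/s): [147.25, 147.25, 180, 180, 180, 180].

### API

Orientations are given as a 3x3 rotation matrix whose columns are the frame's x, y, z axes.
In Python, from workcell import bot gives the robot as it stands. The module is installed in compiled form; this text tells all that it offers.
- The arm moves only by the shell command python3 -m creep 'ROWS' [OPENING] [FORCE]. ROWS is JSON, a list that holds one entry, the list of rows, each a list of 4 numbers: the shift along the tool's x, y, z in m, then the turn about the tool's z in degrees. In form: [[[x, y, z, turn], ...]]. A call has 1 to 8 rows; each row shifts and turns the commanded pose from where the row before left it, along the tool's axes as they then stand; what a row does not reach is not made up. A row lasts 1/8 s, in which the tool goes at most 62.5 mm and 10.7 degrees, less where a joint would pass 70% of its speed; a pose out of reach is approached as far as the arm can. A call is refused whole if a number of a shift passes 0.0625 or a number of a turn 10.7, either way. A call with a gripper value outside its range is refused whole. OPENING is the closure, from -1 (fully open) to 1 (shut), so that 0 is half open, set as the call begins (- or left out, the last holds). The fingers move at their own pace and stop on an object; FORCE is the grip in N (left out, the last holds). Time passes only in rows, so rows that do not move let the fingers close. It gives the time, the measured TCP pose, the force and the opening at its end, in the units of the state.
- bot.state(): the state, without advancing time (a new reading comes with each control period).
- bot.capture(name): name is "scene" or "side" or "wrist"; returns the picture (400x640x3 uint8, red, green, blue); there is no depth.
- bot.camera_info(name): a dict with "fovy" (degrees; the focal length in pixels is half the picture's height over the tangent of half this angle, whatever the lens; pixels are square), "cx", "cy" (the principal point, pixels), "rvec" (rotation vector, rad) and "tvec" (3), from world to camera coordinates, as OpenCV has them. Camera axes: x right, y down, z forward; pixel columns grow to the right and rows downward; lengths in m; the calibration is good to about 2 mm. A picture is of the moment at which its call begins: read the wrist's pose just before it. camera_info takes no time and is no camera call; for the wrist camera it gives the pose at the moment of the call.
- bot.sign_off(): hands the job in, once; it reports no verdict.
The state is a dict: "t": time; "q": joint angles; "qvel": joint speeds; "tau": joint torques, N m; "eef_pos": TCP position; "orientation": TCP orientation; "contact_force": force on the tool from outside, world axes, zero at the start; "moment": the same for the moment, N m; "opening": finger opening in m.
Only numpy, scipy, OpenCV 4.12 (cv2) and the standard library are available. Lean on these libraries where they do the work, as an engineer would, in place of code of your own. Each camera call takes 0.05 s, during which the arm holds its last target. There are 200 camera calls.

## Working session

There is one attempt and no reset: what is moved stays moved. The work goes in short steps, Python scripts to look and compute and a shell command to move; the robot and the scene stay as the last step left them, time stands still between calls to the robot, and variables do not carry over. Pictures are saved under pics/ and viewed, about 8 in all and at most 12, crops included, and the job is handed in when it is done.

```bash
mkdir -p pics; ls; cat > h.py <<'E'
import numpy as np, cv2
from workcell import bot
def cam(n):
    c=bot.camera_info(n); R=cv2.Rodrigues(np.array(c['rvec'],float))[0]; t=np.array(c['tvec'],float).ravel()
    f=200/np.tan(np.radians(c['fovy'])/2); return R,t,f,c['cx'],c['cy']
def ray(C,u,v,z):
    R,t,f,cx,cy=C; d=R.T@np.array([(u-cx)/f,(v-cy)/f,1]); o=-R.T@t
    return o+d*(z-o[2])/d[2]
def proj(C,P):
    R,t,f,cx,cy=C; p=R@np.array(P,float)+t; return np.array([cx+f*p[0]/p[2],cy+f*p[1]/p[2]])
def snap(n,fn):
    C=cam(n); im=bot.capture(n); cv2.imwrite('pics/'+fn,cv2.cvtColor(im,cv2.COLOR_RGB2BGR)); np.save('pics/'+fn+'.npy',np.array([*C[0].ravel(),*C[1],*C[2:]])); return C
def load(fn):
    a=np.load('pics/'+fn+'.npy'); return a[:9].reshape(3,3),a[9:12],a[12],a[13],a[14]
E
python3 - <<'E'
from h import *
s=bot.state(); print(s)
for n in ('scene','side','wrist'):
    C=snap(n,n+'1.png'); print(n,-C[0].T@C[1],C[2:],C[0][2])
a=cv2.imread('pics/scene1.png');b=cv2.imread('pics/side1.png')
E
```

```text
pics
{'t': 0.0, 'q': array([ 6.96361876e+01,  7.13294444e+00,  9.46352310e+01, -2.09308577e-03,
        7.83501113e+01, -4.73141149e+00]), 'qvel': array([-0.06170406,  0.06232088, -0.07614364, -0.02300485, -0.07362324,
        0.04852296]), 'tau': array([ 4.99736761e-04, -4.17619443e+01, -3.59926987e+01,  7.76163745e-02,
        4.94169316e-02, -1.62564870e-04]), 'eef_pos': array([0.17495071, 0.62534106, 0.21338141]), 'orientation': array([[-9.63012290e-01,  2.69456603e-01, -6.84859060e-04],
       [ 2.69457440e-01,  9.63010329e-01, -1.94791483e-03],
       [ 1.34647835e-04, -2.06040629e-03, -9.99997868e-01]]), 'contact_force': array([ 0.27712399, -1.22100969,  0.96185945]), 'moment': array([0.04536612, 0.03059641, 0.01858312]), 'opening': 0.09514077689460212}
scene [ 0.98825738 -0.21147642  0.73780423] (np.float64(396.7283053977962), 321.9045816446063, 197.79945982764372) [-0.5892136   0.23106885 -0.77423157]
side [0.4229054  0.70607329 0.89034731] (np.float64(520.2655673984168), 324.8790978303716, 196.48376446585402) [ 0.0938624  -0.6773491  -0.72964926]
wrist [0.10513211 0.64500409 0.38398518] (np.float64(297.8679221110366), 319.59984970455014, 197.29846482935378) [ 0.2458763  -0.07008405 -0.96676423]
```

View pics/scene1.png

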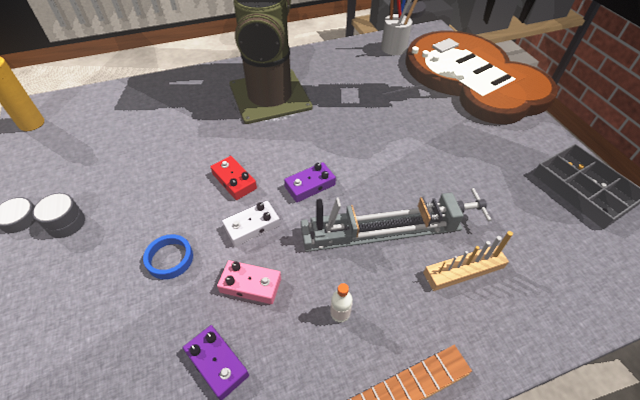

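View pics/side1.png

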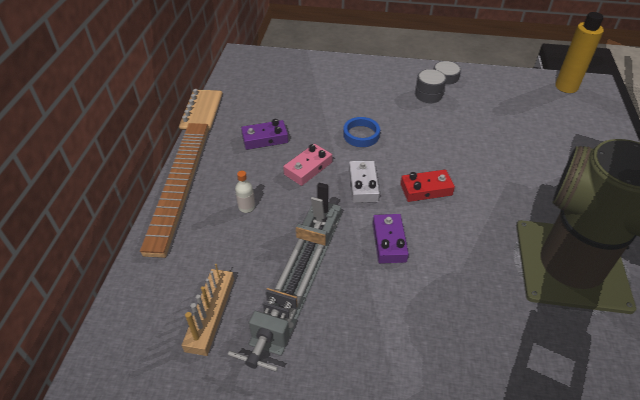

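The pedal of the job is the white one: scene (250,222), side (364,180). The holder runs from scene (315,235) to (480,205), and its head is at side (268,325). I'll enlarge crops to read exact points.

```bash
python3 - <<'E'
from h import *
a=cv2.imread('pics/scene1.png');b=cv2.imread('pics/side1.png')
# scene crop x215-495,y170-260 ->x2.85 ; side crop
c1=cv2.resize(a[170:260,220:500],None,fx=2.857,fy=2.857,interpolation=cv2.INTER_CUBIC)
cv2.imwrite('pics/c1.png',c1)
c2=cv2.resize(b[150:375,220:420],None,fx=2.6,fy=2.6,interpolation=cv2.INTER_CUBIC)
out=np.zeros((600,800,3),np.uint8); 
c3=cv2.resize(b[150:350,220:420],None,fx=3,fy=3,interpolation=cv2.INTER_CUBIC)
out[:,:600]=c3; 
cv2.imwrite('pics/c2.png',out[:,:600])
C=load('scene1.png'); print(proj(C,[.175,.626,.213]), proj(C,[0,0,0]))
E
```

```text
[503.08981489  21.06310351] [269.90785644  96.02211794]
```

View pics/c1.png

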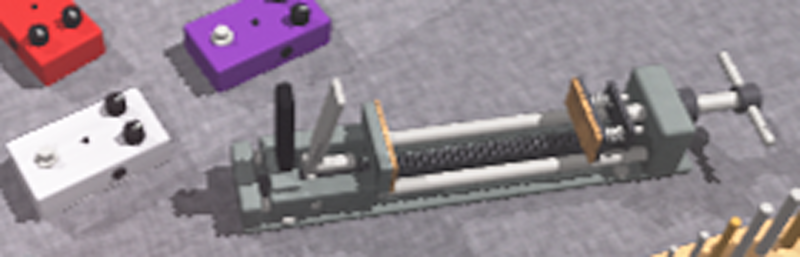

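View pics/c2.png

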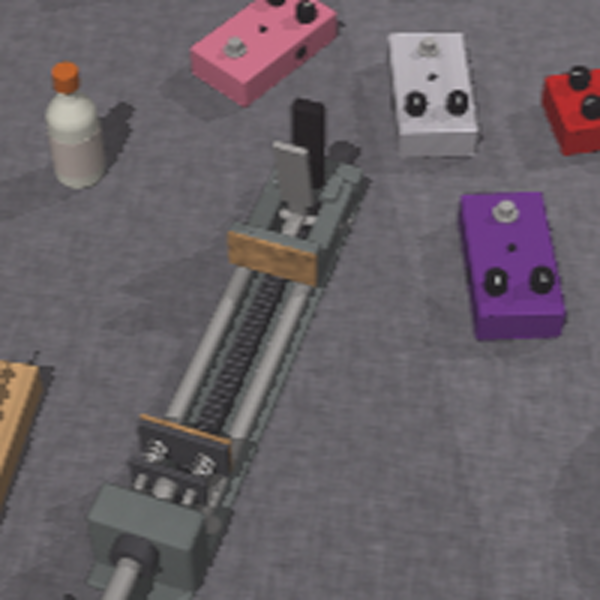

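```bash
cat > fit1.py <<'E'
from h import *
from scipy.optimize import least_squares
S=load('scene1.png');D=load('side1.png')
s=lambda u,v:(220+u/2.857,170+v/2.857); d=lambda u,v:(220+u/3,150+v/3)
print('pedal scene',[ray(S,*s(*p),.031).round(3)[:2] for p in [(8,145),(137,88),(172,133),(38,200)]])
print('pedal side',[ray(D,*d(*p),.031).round(3)[:2] for p in [(390,34),(463,33),(475,133),(400,138)]])
print('post',ray(S,*s(285,85),.125),ray(D,*d(309,104),.125))
print('jaw side',[ray(D,*d(*p),.063).round(3)[:2] for p in [(230,234),(318,250)]], 'scene',[ray(S,*s(*p),.063).round(3)[:2] for p in [(376,104),(395,160)]])
print('pad side',[ray(D,*d(*p),.062).round(3)[:2] for p in [(138,416),(232,443)]],'scene',[ray(S,*s(*p),.062).round(3)[:2] for p in [(568,80),(590,127)]])
print('head top side',[ray(D,*d(*p),.062).round(3)[:2] for p in [(105,487),(208,525)]],'scene',[ray(S,*s(*p),.062).round(3)[:2] for p in [(630,72),(655,136)]])
E
python3 fit1.py
```

```text
pedal scene [array([ 0.437, -0.227]), array([ 0.417, -0.119]), array([ 0.469, -0.106]), array([ 0.494, -0.217])]
pedal side [array([ 0.49 , -0.216]), array([ 0.432, -0.226]), array([ 0.414, -0.116]), array([ 0.47 , -0.103])]
post [ 0.52513387 -0.03435633  0.125     ] [ 0.52995543 -0.03686177  0.125     ]
jaw side [array([0.574, 0.035]), array([0.512, 0.04 ])] scene [array([0.519, 0.042]), array([0.571, 0.034])]
pad side [array([0.605, 0.187]), array([0.543, 0.198])] scene [array([0.547, 0.191]), array([0.593, 0.184])]
head top side [array([0.613, 0.239]), array([0.547, 0.255])] scene [array([0.557, 0.241]), array([0.617, 0.226])]
```

The white pedal's centre is about (0.4545,-0.167) with its yaw near +11.6°. The holder's yaw is about -11°, with the jaw face near (0.544,0.038) and the pad near (0.573,0.190). I'll move over the pedal next.

```bash
python3 -m creep '[[[-0.0345,-0.0491,0,0],[-0.0345,-0.0491,0,0],[-0.0345,-0.0491,0,0],[-0.0345,-0.0491,0,0],[-0.0345,-0.0491,0,0],[-0.0345,-0.0491,0,0],[-0.0345,-0.0491,0,0]]]' -1 20
python3 -m creep '[[[-0.0345,-0.0491,0,0],[-0.0345,-0.0491,0,0],[-0.0345,-0.0491,0,0],[-0.0345,-0.0491,0,0],[-0.0345,-0.0491,0,0],[-0.0345,-0.0491,0,0],[-0.0345,-0.0491,0,0]]]'
python3 -m creep '[[[0,0,0,10.5],[0,0,0,10.5],[0,0,0,10.5],[0,0,0,10.5],[0,0,0,10.5],[0,0,0,10.3],[0,0,0,0],[0,0,0,0]]]'
python3 - <<'E'
from h import *
s=bot.state(); C=snap('wrist','w2.png'); print(s['eef_pos'],s['orientation'].round(3).tolist(),proj(C,s['eef_pos']))
E
```

```text
t: 1.02
eef_pos: [0.3152, 0.2281, 0.2145]
orientation: [[-0.963, 0.269, 0.001], [0.269, 0.963, 0.0], [-0.001, 0.0, -1.0]]
contact_force: [1.0, 0.2, 0.8]
opening: 0.0953
t: 1.9
eef_pos: [0.4552, -0.1683, 0.2145]
orientation: [[-0.963, 0.27, 0.0], [0.27, 0.963, 0.0], [-0.0, 0.0, -1.0]]
contact_force: [-0.1, 0.5, 0.4]
opening: 0.0946
t: 2.9
eef_pos: [0.455, -0.1661, 0.2145]
orientation: [[-0.203, 0.979, -0.0], [0.979, 0.203, 0.0], [0.0, -0.0, -1.0]]
contact_force: [0.4, -0.2, 0.1]
opening: 0.0949
[ 0.45496023 -0.16613291  0.21447783] [[-0.203, 0.979, -0.0], [0.979, 0.203, 0.0], [0.0, -0.0, -1.0]] [320.82822613 239.62749782]
```

View pics/w2.png

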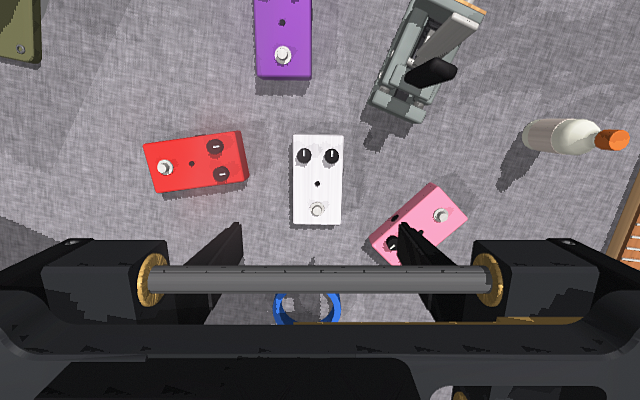

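```bash
python3 - <<'E'
from h import *
C=load('w2.png')
P=np.array([ray(C,*p,.031)[:2] for p in [(293,136),(343,136),(341.5,225),(293.5,224.5)]]); print(P.round(4))
c=P.mean(0); y=(P[0]+P[1]-P[2]-P[3])/2; print(c,np.linalg.norm(y),'yaw',np.degrees(np.arctan2(-y[0],y[1])))
s=bot.state();R=s['orientation']
y/=np.linalg.norm(y); x=np.array([y[1],-y[0]])
for n,p in dict(pink=(368,240),pink2=(374,259),red=(248,178)).items():
    q=ray(C,*p,.031)[:2]-c; print(n,q@x,q@y)
d=np.r_[c-s['eef_pos'][:2],0]; print('tool shift',R.T@d, 'tool y ang',np.degrees(np.arctan2(R[1,1],R[0,1])))
E
```

```text
[[ 0.4132 -0.1212]
 [ 0.4703 -0.1094]
 [ 0.4929 -0.2171]
 [ 0.4336 -0.2287]]
[ 0.45250256 -0.16910946] 0.10966346116670804 yaw 11.28571309728644
pink 0.06460254750274856 -0.07502337838257597
pink2 0.07369012863928873 -0.10150962444189077
red -0.08429750981477727 0.004452958992528836
tool shift [-2.40708752e-03 -3.05447620e-03  2.94677390e-07] tool y ang 11.68723760332519
```

```bash
python3 -m creep '[[[-0.002,-0.0022,0.05,0.4],[0,0,0.05,0],[0,0,0.05,0],[0,0,0.035,0],[0,0,0.0215,0],[0,0,0,0],[0,0,0,0]]]' -1
python3 -m creep '[[[0,0,0,0],[0,0,0,0],[0,0,0,0],[0,0,0,0],[0,0,0,0],[0,0,0,0],[0,0,0,0],[0,0,0,0]]]' 1 30
python3 -m creep '[[[0,0,-0.02,0],[0,0,-0.05,0],[0,0,-0.05,0],[0,0,0,0]]]'
python3 - <<'E'
from h import *
snap('wrist','w3.png')
E
```

```text
t: 3.82
eef_pos: [0.4541, -0.169, 0.0092]
orientation: [[-0.194, 0.981, 0.001], [0.981, 0.194, -0.001], [-0.001, 0.001, -1.0]]
contact_force: [-0.5, -0.5, 0.9]
opening: 0.0951
t: 4.82
eef_pos: [0.4533, -0.1686, 0.0084]
orientation: [[-0.194, 0.981, -0.0], [0.981, 0.194, -0.0], [-0.0, -0.0, -1.0]]
contact_force: [-2.8, -0.4, 5.7]
opening: 0.0604
t: 5.32
eef_pos: [0.4564, -0.1698, 0.1325]
orientation: [[-0.194, 0.981, 0.009], [0.981, 0.194, -0.004], [-0.006, 0.008, -1.0]]
contact_force: [0.8, -0.1, -2.4]
opening: 0.0609
```

View pics/w3.png

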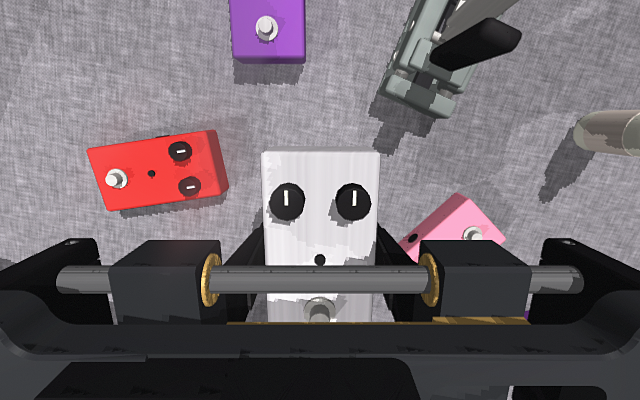

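The pedal is held squarely: its far edge runs level at row 150 and the opening reads 60.9 mm. I'll lift it and carry it above the gap in the holder.

```bash
python3 -m creep '[[[0,0,-0.05,0],[0,0,-0.05,0],[0.0431,0.0259,0,0],[0.0431,0.0259,0,0],[0.0431,0.0259,0,0],[0.0431,0.0259,0,0],[0.0431,0.0259,0,0],[0.0431,0.0259,0,0]]]'
python3 -m creep '[[[0,0,0,7.5],[0,0,0,7.5],[0,0,0,7],[0,0,0,0],[0,0,0,0],[0,0,0,0]]]'
python3 - <<'E'
from h import *
s=bot.state(); C=snap('wrist','w4.png'); print(s['eef_pos'],s['orientation'].round(3).tolist())
E
```

```text
t: 6.38
eef_pos: [0.5548, 0.1169, 0.2244]
orientation: [[-0.194, 0.981, -0.005], [0.981, 0.194, -0.0], [0.001, -0.005, -1.0]]
contact_force: [0.4, 0.0, -1.7]
opening: 0.0611
t: 7.12
eef_pos: [0.5555, 0.1152, 0.2274]
orientation: [[0.187, 0.982, -0.001], [0.982, -0.187, -0.0], [-0.0, -0.001, -1.0]]
contact_force: [0.2, -0.4, -1.1]
opening: 0.0607
[0.55546062 0.11518439 0.2274406 ] [[0.187, 0.982, -0.001], [0.982, -0.187, -0.0], [-0.0, -0.001, -1.0]]
```

View pics/w4.png

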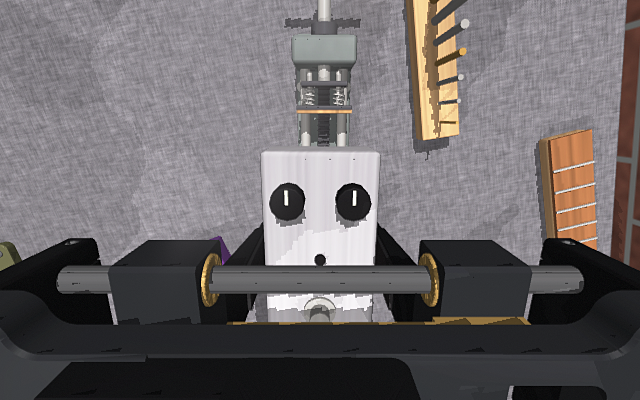

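```bash
python3 - <<'E'
from h import *
C=load('w4.png'); p0=np.array([0.55546,0.11518]); tx=np.array([.187,.982]); ty=np.array([.982,-.187])
for n,(u,v,z) in dict(padL=(296,111,.062),padR=(352,111,.062),headL=(292,67,.062),headR=(356,67,.062),headbackR=(355,36,.062),barL=(301.5,140,.028),barR=(347,140,.028),spin=(323.5,8,.046),pedL=(262,150.5,.250),pedR=(380,150.5,.250)).items():
    w=ray(C,u,v,z)[:2]; print(n,w.round(4),'tool x,y',(w-p0)@tx,(w-p0)@ty)
E
```

```text
padL [0.5443 0.1983] tool x,y 0.07957877607101023 -0.026478540721065986
padR [0.6039 0.187 ] tool x,y 0.07954860171170412 0.034165806269683976
headL [0.5494 0.2424] tool x,y 0.12376374890826282 -0.029744317385680875
headR [0.6151 0.2298] tool x,y 0.12372157020589732 0.03713881577738323
headbackR [0.6187 0.259 ] tool x,y 0.15303452324072933 0.03521808615002669
barL [0.5414 0.165 ] tool x,y 0.0463384314889106 -0.023084369459719055
barR [0.5961 0.1546] tool x,y 0.046315948113005545 0.032505251682123176
spin [0.5929 0.2948] tool x,y 0.18343361019529228 0.0031930129536838847
pedL [0.5374 0.1761] tool x,y 0.05642083174736923 -0.029131915980129833
pedR [0.5945 0.1652] tool x,y 0.05639933801558268 0.02902110092249534
```

```bash
python3 -m creep '[[[0.001,0.0038,0.04,0],[0,0,0.05,0],[0,0,0.05,0],[0,0,0.03,0],[0,0,0.015,0],[0,0,0,0],[0,0,0,0]]]'
python3 -m creep '[[[0,0,0.002,0],[0,0,0.002,0],[0,0,0,0],[0,0,0,0]]]'
python3 - <<'E'
from h import *
snap('side','s5.png'); snap('scene','sc5.png')
a=cv2.imread('pics/side5.png') if 0 else cv2.imread('pics/s5.png')
b=cv2.imread('pics/sc5.png')
o=np.zeros((600,800,3),np.uint8)
o[:,:420]=cv2.resize(a[190:390,220:360],(420,600),interpolation=cv2.INTER_CUBIC)
o[:300,420:]=cv2.resize(b[160:275,330:476],(380,300),interpolation=cv2.INTER_CUBIC)
cv2.imwrite('pics/m5.png',o)
E
```

```text
t: 8.05
eef_pos: [0.5612, 0.1157, 0.0451]
orientation: [[0.188, 0.982, 0.003], [0.982, -0.188, 0.0], [0.001, 0.003, -1.0]]
contact_force: [0.1, 0.8, -1.6]
opening: 0.0607
t: 8.55
eef_pos: [0.5596, 0.1155, 0.0392]
orientation: [[0.188, 0.982, 0.0], [0.982, -0.188, -0.0], [0.0, 0.0, -1.0]]
contact_force: [-0.3, 0.1, -2.0]
opening: 0.0607
```

View pics/m5.png

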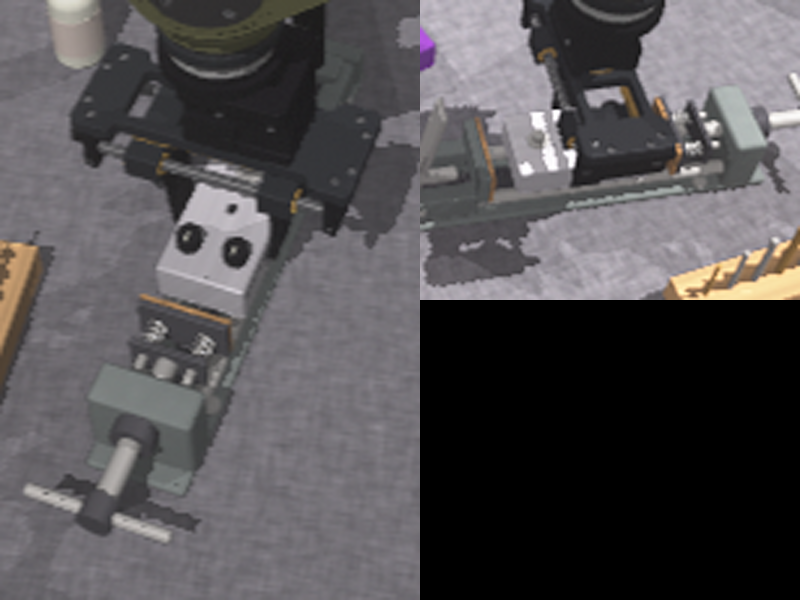

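The pedal hangs between the jaw and the pad, centred on the bars, with about 2 to 3 mm left to lower.

```bash
python3 -m creep '[[[0,0,0.001,0],[0,0,0.001,0],[0,0,0,0]]]'
python3 -m creep '[[[0,0,0.001,0],[0,0,0,0],[0,0,0,0]]]'
```

```text
t: 9.02
eef_pos: [0.5595, 0.1155, 0.037]
orientation: [[0.188, 0.982, -0.0], [0.982, -0.188, -0.0], [-0.0, -0.0, -1.0]]
contact_force: [1.0, -0.6, -2.4]
opening: 0.0612
t: 9.4
eef_pos: [0.5597, 0.1155, 0.0364]
orientation: [[0.188, 0.982, 0.0], [0.982, -0.188, -0.0], [0.0, 0.0, -1.0]]
contact_force: [-0.1, -1.0, 0.3]
opening: 0.0606
```

```bash
python3 -m creep '[[[0,0,0.0005,0],[0,0,0,0],[0,0,0,0]]]' - 10
python3 -m creep '[[[0,0,0,0],[0,0,0,0],[0,0,0,0],[0,0,0,0],[0,0,0,0]]]' -1
python3 -m creep '[[[0,0,-0.03,0],[0,0,-0.05,0],[0,0,-0.06,0],[0,0,-0.06,0],[0,0,0,0],[0,0,0,0]]]'
python3 - <<'E'
from h import *
s=bot.state();print(s['eef_pos'])
snap('wrist','w6.png');snap('side','s6.png')
a=cv2.imread('pics/w6.png');b=cv2.imread('pics/s6.png')
o=np.zeros((600,800,3),np.uint8)
o[:400,:400]=cv2.resize(a[50:300,200:450],(400,400),interpolation=cv2.INTER_CUBIC)
o[:,400:]=cv2.resize(b[170:320,250:350],(400,600),interpolation=cv2.INTER_CUBIC)
cv2.imwrite('pics/m6.png',o)
E
```

```text
t: 9.78
eef_pos: [0.5598, 0.1155, 0.0364]
orientation: [[0.188, 0.982, 0.0], [0.982, -0.188, -0.0], [0.0, 0.0, -1.0]]
contact_force: [-2.9, -0.2, 4.6]
opening: 0.0608
t: 10.4
eef_pos: [0.5596, 0.1155, 0.0356]
orientation: [[0.188, 0.982, -0.0], [0.982, -0.188, -0.0], [-0.0, 0.0, -1.0]]
contact_force: [-0.4, 0.4, -1.3]
opening: 0.0946
t: 11.15
eef_pos: [0.5594, 0.1155, 0.2354]
orientation: [[0.188, 0.982, -0.0], [0.982, -0.188, -0.0], [-0.0, -0.0, -1.0]]
contact_force: [-0.6, -0.3, -0.5]
opening: 0.0952
[0.55941135 0.11547368 0.23537697]
```

View pics/m6.png

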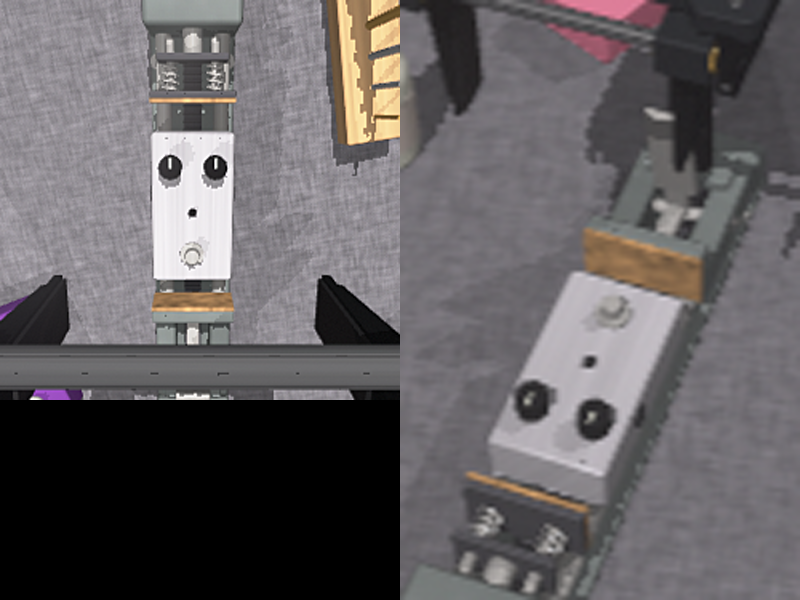

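```bash
python3 - <<'E'
from h import *
C=load('w6.png'); p0=np.array([0.5594,0.11547]); tx=np.array([.188,.982]); ty=np.array([.982,-.188])
for n,(u,v,z) in dict(padL=(150,102.5,.062),padR=(235.5,102.5,.062),pedL=(153,132.5,.059),pedR=(233.5,132.5,.059),pedl=(154,280,.059),pedr=(232,280,.059),jawL=(152,311.5,.063),jawR=(233,311.5,.063),jawbot=(193,293,.029),headL=(142,26,.062),headR=(242,26,.062)).items():
    w=ray(C,200+u/1.6,50+v/1.6,z)[:2]; print(n,w.round(4),'tool x,y',((w-p0)@tx).round(4),((w-p0)@ty).round(4))
E
```

```text
padL [0.5448 0.1962] tool x,y 0.0766 -0.0295
padR [0.6031 0.185 ] tool x,y 0.0765 0.0299
pedL [0.5423 0.1758] tool x,y 0.056 -0.0281
pedR [0.5986 0.165 ] tool x,y 0.056 0.0292
pedl [0.5199 0.0667] tool x,y -0.0553 -0.0297
pedr [0.579  0.0554] tool x,y -0.0553 0.0305
jawL [0.5136 0.043 ] tool x,y -0.0798 -0.0314
jawR [0.5753 0.0312] tool x,y -0.0798 0.0315
jawbot [0.5453 0.0388] tool x,y -0.0779 0.0005
headL [0.5499 0.2454] tool x,y 0.1258 -0.0338
headR [0.6155 0.2328] tool x,y 0.1258 0.0331
```

The pedal is on the bars, upright and centred, with its knobs toward the pad. The jaw-to-pad gap is about 155.5 mm, so notch 54 should give about 10.5 mm of compression. Next I'll go to the lever.

```bash
python3 -m creep '[[[-0.05,0,0,0],[-0.05,0,0,0],[-0.05,0,0,0],[0,0,0,-10],[0,0,0,-10],[0,0,0,-10],[0,0,0,-10],[0,0,0,-10]]]'
python3 -m creep '[[[0,0,0,-10],[0,0,0,-10],[0,0,0,-10],[0,0,0,-10],[0,0,0,0],[0,0,0,0],[0,0,0,0]]]'
python3 - <<'E'
from h import *
s=bot.state();print(s['eef_pos'],s['q'].round(1))
snap('wrist','w7.png');snap('scene','sc7.png')
a=cv2.imread('pics/w7.png');b=cv2.imread('pics/sc7.png')
o=np.zeros((600,800,3),np.uint8)
o[:400,:640]=a
o[400:,:500]=cv2.resize(b[180:260,290:490],(500,200),interpolation=cv2.INTER_CUBIC)
cv2.imwrite('pics/m7.png',o)
E
```

```text
t: 12.25
eef_pos: [0.5304, -0.0317, 0.2331]
orientation: [[-0.636, 0.772, -0.004], [0.772, 0.636, 0.001], [0.003, -0.003, -1.0]]
contact_force: [-0.1, 0.4, 0.1]
opening: 0.0953
t: 13.12
eef_pos: [0.5312, -0.0318, 0.2352]
orientation: [[-0.982, 0.189, -0.001], [0.189, 0.982, 0.0], [0.001, -0.0, -1.0]]
contact_force: [0.7, -0.2, 0.0]
opening: 0.0951
[ 0.53124123 -0.03178776  0.23517417] [ -9.2  -8.6 108.1   0.   80.5 -88.3]
```

View pics/m7.png

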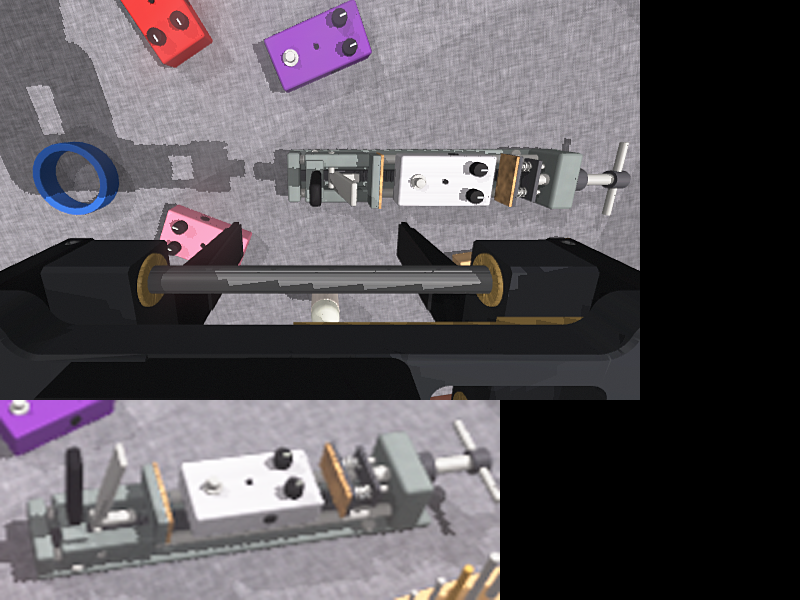

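```bash
python3 - <<'E'
from h import *
C=load('w7.png'); p0=np.array([.53124,-.03179]); tx=np.array([-.982,.189]); ty=np.array([.189,.982])
for n,(u,v,z) in dict(postnear=(315.5,206,.125),postL=(309,195,.125),postR=(322,195,.125),levtopR=(357,198,.12),jaw=(383,180,.063),pedal=(396,180,.059)).items():
    w=ray(C,u,v,z)[:2]; print(n,'tool x,y',((w-p0)@tx).round(4),((w-p0)@ty).round(4))
E
```

```text
postnear tool x,y -0.0105 -0.0041
postL tool x,y 0.0007 -0.0103
postR tool x,y 0.0007 0.0023
levtopR tool x,y -0.0037 0.0371
jaw tool x,y 0.0029 0.0743
pedal tool x,y 0.0021 0.0906
```

```bash
python3 -m creep '[[[0.001,0.002,0.03,0],[0,0,0.045,0],[0,0,0.045,0],[0,0,0.027,0],[0,0,0.01,0],[0,0,0,0],[0,0,0,0]]]'
python3 -m creep '[[[0,0,0,0],[0,0,0,0],[0,0,0,0],[0,0,0,0],[0,0,0,0],[0,0,0,0],[0,0,0,0],[0,0,0,0]]]' 1 30
```

```text
t: 14.1
eef_pos: [0.5321, -0.0299, 0.0804]
orientation: [[-0.982, 0.188, 0.003], [0.188, 0.982, -0.0], [-0.003, 0.0, -1.0]]
contact_force: [-0.3, -0.8, 0.8]
opening: 0.0952
t: 15.1
eef_pos: [0.5318, -0.0292, 0.0802]
orientation: [[-0.982, 0.188, 0.002], [0.188, 0.982, 0.001], [-0.002, 0.001, -1.0]]
contact_force: [-1.0, 1.2, 5.9]
opening: 0.0238
```

```bash
python3 -c "
from h import *
s=bot.state();print(s['eef_pos']@[.188,.982,0],s['contact_force'])"
python3 -m creep '[[[0,0.0025,-0.001,0],[0,0.0025,0,0],[0,0.0025,0,0],[0,0.0025,0,0],[0,0.0025,0,0],[0,0.0025,0,0],[0,0.0025,0,0],[0,0.0025,0,0]]]'
python3 -m creep '[[[0,0.002,0,0],[0,0.002,0,0],[0,0.002,0,0],[0,0.002,0,0],[0,0.002,0,0],[0,0.002,0,0],[0,0.002,0,0],[0,0.002,0,0]]]'
python3 -m creep '[[[0,0.001,0,0],[0,0.001,0,0],[0,0.001,0,0],[0,0.001,0,0],[0,0,0,0],[0,0,0,0],[0,0,0,0]]]'
python3 -c "
from h import *
s=bot.state();print(s['eef_pos']@[.188,.982,0],s['contact_force'])"
```

```text
0.07132069762393671 [-1.044476    1.18825874  5.88493898]
t: 16.1
eef_pos: [0.5354, -0.01, 0.0803]
orientation: [[-0.982, 0.188, 0.002], [0.188, 0.982, -0.0], [-0.002, 0.0, -1.0]]
contact_force: [3.7, -1.6, 3.5]
opening: 0.024
t: 17.1
eef_pos: [0.5383, 0.0053, 0.0802]
orientation: [[-0.982, 0.188, 0.002], [0.188, 0.982, -0.001], [-0.002, -0.001, -1.0]]
contact_force: [4.6, -4.4, 3.6]
opening: 0.024
t: 17.98
eef_pos: [0.5391, 0.0094, 0.0802]
orientation: [[-0.982, 0.188, 0.002], [0.188, 0.982, -0.001], [-0.002, -0.0, -1.0]]
contact_force: [4.1, -2.9, 3.8]
opening: 0.0241
0.11057575068793982 [ 4.0827936  -2.88299683  3.79465539]
```

```bash
q(){ python3 -c "
from h import *
s=bot.state();print('S',1e3*(s['eef_pos']@[.188,.982,0]-.0713),'F',s['contact_force']@[.188,.982,0])"; }
python3 -m creep '[[[-0.0005,0.001,0,0],[0,0.001,0,0],[0,0.001,0,0],[0,0.001,0,0],[0,0,0,0],[0,0,0,0]]]'; q
python3 -m creep '[[[0,0.001,0,0],[0,0.001,0,0],[0,0.001,0,0],[0,0.001,0,0],[0,0,0,0],[0,0,0,0]]]';q
python3 -m creep '[[[0,0.001,0,0],[0,0.001,0,0],[0,0.001,0,0],[0,0,0,0],[0,0,0,0]]]';q
```

```text
t: 18.73
eef_pos: [0.5396, 0.0122, 0.0802]
orientation: [[-0.982, 0.188, -0.0], [0.188, 0.982, -0.002], [-0.0, -0.002, -1.0]]
contact_force: [0.7, -6.8, 6.9]
opening: 0.0243
S 42.16428997754 F -6.5147347225302585
t: 19.48
eef_pos: [0.5402, 0.0154, 0.0802]
orientation: [[-0.982, 0.188, -0.001], [0.188, 0.982, -0.004], [-0.0, -0.004, -1.0]]
contact_force: [0.9, -10.7, 6.5]
opening: 0.0242
S 45.37741991825442 F -10.352127469361113
t: 20.1
eef_pos: [0.5407, 0.0177, 0.0802]
orientation: [[-0.982, 0.188, -0.001], [0.188, 0.982, -0.005], [0.0, -0.005, -1.0]]
contact_force: [-0.6, -12.0, 5.9]
opening: 0.0244
S 47.74838373319826 F -11.887782925593847
```

```bash
python3 - <<'E'
from h import *
s=bot.state();print(s['eef_pos'])
snap('wrist','w8.png');snap('side','s8.png');snap('scene','sc8.png')
a=cv2.imread('pics/w8.png');b=cv2.imread('pics/s8.png');b0=cv2.imread('pics/s6.png')
o=np.zeros((600,800,3),np.uint8)
o[:260]=cv2.resize(a[80:210,240:640],(800,260),interpolation=cv2.INTER_CUBIC)
o[260:,:340]=cv2.resize(b[255:340,250:335],(340,340),interpolation=cv2.INTER_CUBIC)
o[260:,400:740]=cv2.resize(b0[255:340,250:335],(340,340),interpolation=cv2.INTER_CUBIC)
cv2.imwrite('pics/m8.png',o)
E
```

```text
[0.54066742 0.0177219  0.08018628]
```

View pics/m8.png

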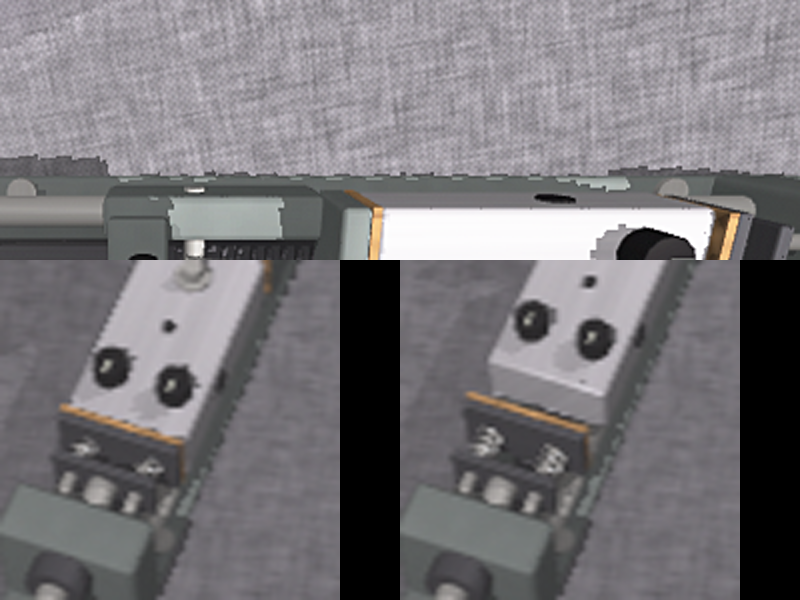

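```bash
python3 - <<'E'
from h import *
D=load('s8.png'); h=np.array([.188,.982])
f=lambda u,v:ray(D,250+u/4,255+(v-260)/4,.062)[:2]
for a,b in (((62,405),(67,393)),((185,441),(187,426))): print((f(*a)-f(*b))@h)
# pad patch tracking
def g(n): return cv2.cvtColor(cv2.imread('pics/'+n),cv2.COLOR_BGR2GRAY)
J=(proj(D,[.574,.195,.055])-proj(D,[.574-.188*.01,.195-.982*.01,.055])); print('px per 10mm side',J)
S=load('sc8.png'); J2=(proj(S,[.574,.195,.055])-proj(S,[.574-.188*.01,.195-.982*.01,.055])); print('scene',J2)
def sat(n): return cv2.cvtColor(cv2.imread('pics/'+n),cv2.COLOR_BGR2HSV)
# scene: orange cork + pad columns
for a,b,J,box in (('s6.png','s8.png',J,(286,310,262,300)),('sc7.png','sc8.png',J2,(192,230,412,436))):
    r0,r1,c0,c1=box; A=g(a).astype(np.float32);B=g(b).astype(np.float32)
    best=[]
    for d in np.arange(0,16,.5):
        M=np.float32([[1,0,J[0]*d/10],[0,1,J[1]*d/10]]); W=cv2.warpAffine(A,M,(640,400),flags=cv2.INTER_CUBIC)
        o=np.round(J*d/10).astype(int)
        best.append((np.abs(W-B)[r0+o[1]:r1+o[1],c0+o[0]:c1+o[0]].mean(),d))
    print(a,sorted(best)[:4])
# jaw cork / pedal by wrist
C=load('w8.png')
w=lambda u,v,z:ray(C,240+u/2,80+v/2,z)[:2]
p0=np.array([.54067,.01772])
for n,x in dict(jaw=(372,215,.063),pedal0=(384,215,.059),pedal1=(713,215,.059),pad=(740,215,.062)).items(): print(n,(w(*x)-p0)@h)
E
```

```text
0.006812308042262193
0.007768975580331451
px per 10mm side [-2.02726185  4.33025194]
scene [ 4.37842411 -0.57236647]
s6.png [(np.float32(23.770208), np.float64(7.5)), (np.float32(23.952997), np.float64(7.0)), (np.float32(24.26855), np.float64(6.5)), (np.float32(24.46585), np.float64(8.5))]
sc7.png [(np.float32(42.10307), np.float64(0.0)), (np.float32(42.996597), np.float64(0.5)), (np.float32(43.860313), np.float64(1.5)), (np.float32(44.08005), np.float64(1.0))]
jaw 0.0684586817859006
pedal0 0.07384923784623275
pedal1 0.18175019588893201
pad 0.18760914836825066
```

The jaw is at about 47.8 mm and the pad has gone in about 7.5 mm (force and image roughly agree). Notch 48 gives about 8 mm and notch 54 about 14 mm, so 48 is nearer half-way. I'll release there in steps, keeping the rear finger on the post.

```bash
q(){ python3 -c "
from h import *
s=bot.state();S=1e3*(s['eef_pos']@[.188,.982,0]-.0713);print('S',S,'jaw',S-(s['opening']*1e3-24)/2,'F',s['contact_force']@[.188,.982,0],'op',s['opening'])"; }
(python3 -m creep '[[[0,0.0005,0,0],[0,0,0,0],[0,0,0,0]]]'; q
python3 -m creep '[[[0,0.0015,0,0],[0,0,0,0],[0,0,0,0]]]' 0.432; q
python3 -m creep '[[[0,0.0015,0,0],[0,0,0,0],[0,0,0,0]]]' 0.368; q ) | grep S
```

```text
S 48.073762868807506 jaw 47.639363711282876 F -12.60265687717367 op 0.024868798315049262
S 49.581120484347835 jaw 47.803800169006834 F -10.828407066773952 op 0.02755464063068201
S 50.98537652149338 jaw 48.006765512524105 F -9.569310208847796 op 0.029957222017938545
```

```bash
q(){ python3 -c "
from h import *
s=bot.state();S=1e3*(s['eef_pos']@[.188,.982,0]-.0713);print('S',S,'jaw',S-(s['opening']*1e3-24)/2,'F',s['contact_force']@[.188,.982,0],'op',s['opening'])"; }
(python3 -m creep '[[[0,0.0015,0,0],[0,0,0,0],[0,0,0,0]]]' 0.305; q
python3 -m creep '[[[0,0.0015,0,0],[0,0,0,0],[0,0,0,0]]]' 0.242; q
python3 -m creep '[[[0,0.0015,0,0],[0,0,0,0],[0,0,0,0]]]' 0.178; q ) | grep S
```

```text
S 52.4545602834406 jaw 47.779388888537866 F -9.106352343907057 op 0.03335034278980547
S 53.94825547966239 jaw 47.87135474067779 F -9.780086842606108 op 0.03615380147796921
S 55.225655371272524 jaw 47.54728681199721 F -9.723677890934734 op 0.039356737118550617
```

```bash
q(){ python3 -c "
from h import *
s=bot.state();S=1e3*(s['eef_pos']@[.188,.982,0]-.0713);print('S',S,'jaw',S-(s['opening']*1e3-24)/2,'F',s['contact_force']@[.188,.982,0],'op',s['opening'])"; }
(python3 -m creep '[[[0,0.0015,0,0],[0,0,0,0],[0,0,0,0]]]' 0.115; q
python3 -m creep '[[[0,0.001,0,0],[0,0,0,0],[0,0,0,0]]]' 0.07; q
python3 -m creep '[[[0,-0.001,0,0],[0,0,0,0],[0,0,0,0]]]' ; q
python3 -m creep '[[[0,-0.001,0,0],[0,0,0,0],[0,0,0,0]]]' ; q ) | grep S
```

```text
S 56.557510613499836 jaw 47.44531052373253 F -10.313731696927233 op 0.042224400179534605
S 57.5971789345584 jaw 47.49375494045578 F -10.180684445642113 op 0.04420684798820524
S 57.45554640196121 jaw 47.330695586317425 F -7.374305589785476 op 0.044249701631287566
S 56.81508704890345 jaw 46.78514186485123 F -6.461328862027801 op 0.044059890368104454
```

```bash
q(){ python3 -c "
from h import *
s=bot.state();S=1e3*(s['eef_pos']@[.188,.982,0]-.0713);print('S',S,'jaw',S-(s['opening']*1e3-24)/2,'F',s['contact_force']@[.188,.982,0],'op',s['opening'])"; }
(python3 -m creep '[[[0,-0.001,0,0],[0,0,0,0],[0,0,0,0]]]' ; q ) | grep S
```

```text
S 56.07223081753013 jaw 46.01171133520478 F -4.854922102237799 op 0.044121038964650694
```

```bash
cat > trk.py <<'E'
from h import *
import sys
def g(n): return cv2.cvtColor(cv2.imread('pics/'+n),cv2.COLOR_BGR2GRAY).astype(np.float32)
def trk(n,ref='s8.png'):
    D=load('s8.png'); J=proj(D,[.574,.195,.059])-proj(D,[.574-.188*.001,.195-.982*.001,.059])
    for r0,r1,c0,c1 in ((318-60,292,266,300),(286,310,262,300)):
        A=g(ref)[r0:r1,c0:c1]; B=g(n); M=np.eye(2,3,dtype=np.float32); M[:,2]=[c0,r0]
        cc,M=cv2.findTransformECC(A,B,M,cv2.MOTION_TRANSLATION,(3,200,1e-5)); d=M[:,2]-[c0,r0]
        print(n,'px',d.round(2),'mm along',(d@J/(J@J)).round(2),'cc',round(cc,3))
if __name__=='__main__':
    snap('side',sys.argv[1]); trk(sys.argv[1])
E
python3 trk.py s9.png
```

```text
s9.png px [ 0.32 -0.74] mm along -1.67 cc 0.996
s9.png px [ 0.31 -0.56] mm along -1.33 cc 0.992
```

The jaw followed the finger back 1.5 mm, so the pawl is hanging on a tooth. I'll nudge the jaw on with the lever free.

```bash
cat > q.sh <<'E'
python3 -c "
from h import *
s=bot.state();S=1e3*(s['eef_pos']@[.188,.982,0]-.0713);print('S',S,'jaw',S-(s['opening']*1e3-24)/2,'F',s['contact_force']@[.188,.982,0],'op',s['opening'])"
E
(python3 -m creep '[[[0,0.001,0,0],[0,0.001,0,0],[0,0,0,0],[0,0,0,0]]]' 0.03; sh q.sh
python3 -m creep '[[[0,0.001,0,0],[0,0.0005,0,0],[0,0,0,0],[0,0,0,0]]]'; sh q.sh
python3 -m creep '[[[0,0.0005,0,0],[0,0.0005,0,0],[0,0,0,0],[0,0,0,0]]]'; sh q.sh
python3 -m creep '[[[0,0.0005,0,0],[0,0.0005,0,0],[0,0,0,0],[0,0,0,0]]]'; sh q.sh) | grep S; python3 trk.py s10.png
```

```text
S 57.097908036437936 jaw 46.12398924924414 F -8.811595407991696 op 0.04594783757438759
S 57.89418059499521 jaw 46.89363247314118 F -10.52361103753268 op 0.04600109624370806
S 58.554035065508685 jaw 47.50193763459358 F -12.706119577514329 op 0.046104194861830206
S 58.712169589271504 jaw 47.703406066416406 F -16.08142121827886 op 0.046017527045710195
s10.png px [-0.05  0.05] mm along 0.14 cc 0.996
s10.png px [-0.08  0.17] mm along 0.39 cc 0.992
```

Force jumped while the jaw stopped, so the pawl seems to have dropped. I'll back off to test it.

```bash
(python3 -m creep '[[[0,-0.001,0,0],[0,-0.001,0,0],[0,0,0,0],[0,0,0,0]]]' ; sh q.sh
python3 -m creep '[[[0,-0.001,0,0],[0,-0.001,0,0],[0,0,0,0],[0,0,0,0]]]'; sh q.sh) | grep S; python3 trk.py s11.png
```

```text
S 58.56555572032915 jaw 47.44231258410379 F -8.823204109868982 op 0.04624648627245073
S 57.368120329522434 jaw 46.21928683077415 F -5.026621829705201 op 0.046297666997496566
s11.png px [ 0.25 -0.62] mm along -1.38 cc 0.996
s11.png px [ 0.25 -0.43] mm along -1.03 cc 0.992
```

```bash
(python3 -m creep '[[[0,-0.001,0,0],[0,-0.001,0,0],[0,0,0,0],[0,0,0,0]]]' ; sh q.sh
) | grep S; python3 trk.py s12.png
```

```text
S 57.04398686761511 jaw 46.133204313099725 F -3.1889983676650115 op 0.045821565109030765
s12.png px [ 0.35 -0.79] mm along -1.8 cc 0.995
s12.png px [ 0.32 -0.6 ] mm along -1.41 cc 0.992
```

```bash
(python3 -m creep '[[[0,-0.001,0,0],[0,-0.001,0,0],[0,0,0,0],[0,0,0,0]]]' ; sh q.sh
python3 -m creep '[[[0,0,0,0],[0,0,0,0],[0,0,0,0],[0,0,0,0]]]' ; sh q.sh
) | grep S; python3 trk.py s13.png
```

```text
S 56.76002964239949 jaw 45.680874215018065 F 4.826760146251665 op 0.046158310854762845
S 56.76734334893826 jaw 45.593687618732204 F 4.111243130511259 op 0.04634731146041211
s13.png px [ 0.37 -0.89] mm along -2.01 cc 0.995
s13.png px [ 0.35 -0.7 ] mm along -1.62 cc 0.992
```

```bash
(python3 -m creep '[[[0,0,0,0],[0,-0.003,0,0],[0,-0.003,0,0],[0,-0.003,0,0],[0,0,0,0],[0,0,0,0]]]' -1; sh q.sh ) | grep S; python3 trk.py s14.png; python3 - <<'E'
from h import *
for n,f in(('wrist','w14.png'),('scene','sc14.png')): snap(n,f)
a=cv2.imread('pics/w14.png');b=cv2.imread('pics/sc14.png');c=cv2.imread('pics/s14.png')
print(bot.state()['t'],bot.state()['contact_force'])
E
```

```text
S 46.250949703923766 jaw 11.199055975095753 F 0.005088648812348509 op 0.09410378745765603
s14.png px [ 0.36 -0.88] mm along -1.97 cc 0.995
s14.png px [ 0.34 -0.69] mm along -1.59 cc 0.992
30.025 [-0.13225769 -0.39263469  0.66011006]
```

```bash
python3 -m creep '[[[0,0,-0.03,0],[0,0,-0.05,0],[0,0,-0.05,0],[0,0,-0.025,0],[0,0,0,0],[0,0,0,0]]]' | grep eef; python3 trk.py s15.png; python3 - <<'E'
from h import *
for n,f in(('wrist','w15.png'),('scene','sc15.png')): snap(n,f)
a=cv2.imread('pics/w15.png');a0=cv2.imread('pics/w7.png');b=cv2.imread('pics/sc15.png');c=cv2.imread('pics/s15.png')
o=np.zeros((600,800,3),np.uint8)
r=lambda m,w,h:cv2.resize(m,(w,h),interpolation=cv2.INTER_CUBIC)
o[:200,:800]=r(a[140:220,280:600],800,200)
o[200:400,:800]=r(a0[140:220,280:600],800,200)
o[400:,:400]=r(b[170:260,310:490],400,200)
o[400:,420:720]=r(c[210:320,250:415],300,200)
cv2.imwrite('pics/m15.png',o)
E
```

```text
eef_pos: [0.5394, 0.0165, 0.2329]
s15.png px [ 0.37 -0.88] mm along -1.97 cc 0.995
s15.png px [ 0.34 -0.7 ] mm along -1.61 cc 0.992
```

View pics/m15.png

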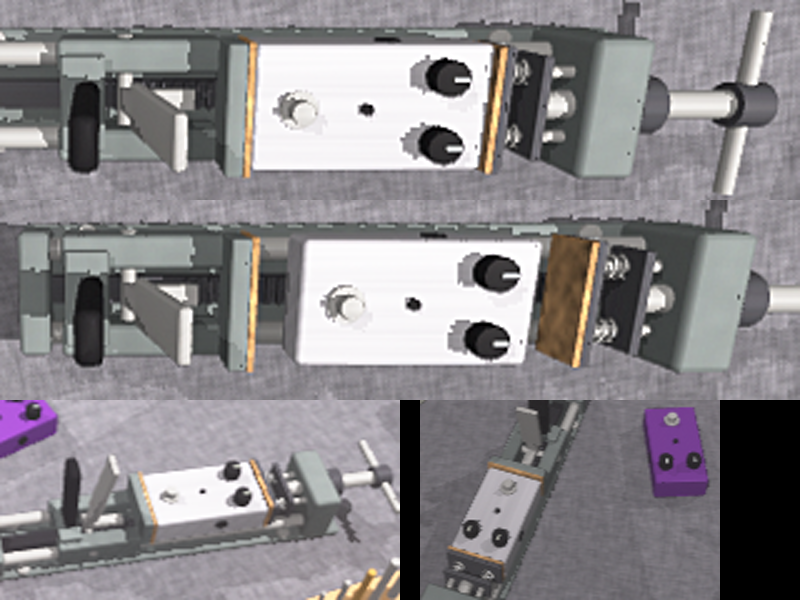

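The lever-to-post spacing matches the let-go state at the start (87 px in both), so the pawl is home. I've viewed 12 pictures, so I'll measure the pad's compression numerically before accepting this notch.

```bash
python3 - <<'E'
from h import *
D=load('s8.png'); J=proj(D,[.574,.195,.062])-proj(D,[.574-.188*.001,.195-.982*.001,.062])
for n in ('side1.png','s6.png','s8.png','s15.png'):
    im=cv2.imread('pics/'+n).astype(np.float32)[275:312,255:305]
    w=np.clip(im[...,2]-im[...,0]-25,0,None)
    yy,xx=np.mgrid[275:312,255:305]; W=w.sum(); c=np.array([(w*xx).sum(),(w*yy).sum()])/W
    m=w>20; L=cv2.fitLine(np.c_[xx[m],yy[m]].astype(np.float32),cv2.DIST_HUBER,0,.01,.01).ravel()
    nrm=np.array([-L[1],L[0]]); 
    pos=(np.array([L[2],L[3]])@nrm)/(J@nrm)
    # restrict: position where centre line passes
    print(n,int(m.sum()),c.round(2),'centroid mm',(c@J/(J@J)).round(2),'line mm at x=282',((L[3]+L[1]/L[0]*(282-L[2]))).round(2), 'dv/mm',(J[1]-L[1]/L[0]*J[0]).round(3))
# pedal travel s6->s15
g=lambda n:cv2.cvtColor(cv2.imread('pics/'+n),cv2.COLOR_BGR2GRAY).astype(np.float32)
A=g('s6.png');B=g('s15.png')
Jp=lambda w:(proj(D,np.r_[np.array([.5594,.11547])+w*np.array([.188,.982]),.059]))
r0,r1,c0,c1=242,282,280,314
src=np.float32([[0,0]])
M=np.eye(2,3,dtype=np.float32); d=Jp(.04)-Jp(.018); M[:,2]=d+[c0,r0]
cc,M=cv2.findTransformECC(A[r0:r1,c0:c1],B,M,cv2.MOTION_AFFINE,(3,300,1e-6))
# patch centre maps
p=np.array([280+17,262]); q=M[:,:2]@(p-[c0,r0])+M[:,2]
print('pedal cc',cc,'travel mm',(ray(D,*q,.059)-ray(D,*p,.059))[:2]@[.188,.982]*1e3)
E
```

```text
side1.png 44 [281.31 292.55] centroid mm 300.84 line mm at x=282 292.78 dv/mm 0.499
s6.png 49 [281.3  292.55] centroid mm 300.85 line mm at x=282 292.76 dv/mm 0.498
s8.png 47 [279.35 295.63] centroid mm 308.36 line mm at x=282 296.48 dv/mm 0.499
s15.png 46 [279.95 294.86] centroid mm 306.39 line mm at x=282 295.53 dv/mm 0.499
pedal cc 0.9960331499254584 travel mm 26.280687902863406
```

The pad is in only about 5.6 mm here, by two independent measures (28%). The next notch would give about 11.6 mm (58%), which is nearer half-way. The TCP is already above the grip point, so I'll squeeze again and go one notch further.

```bash
python3 -m creep '[[[0,0,0.045,0],[0,0,0.045,0],[0,0,0.045,0],[0,0,0.018,0],[0,0,0,0],[0,0,0,0]]]' | egrep 't:|eef|force'; sh q.sh
python3 -m creep '[[[0,0,0,0],[0,0,0,0],[0,0,0,0],[0,0,0,0],[0,0,0,0],[0,0,0,0],[0,0,0,0]]]' 1 30 | egrep 't:|eef|force'; sh q.sh
```

```text
t: 31.68
eef_pos: [0.5416, 0.0163, 0.0836]
contact_force: [-0.9, 0.1, 0.1]
S 46.53008884500883 jaw 10.8941580008076 F -0.09073918471330547 op 0.09527186168840246
t: 32.55
eef_pos: [0.5407, 0.0152, 0.083]
contact_force: [-3.2, -8.8, 6.8]
S 45.27158957425107 jaw 41.99970875995386 F -9.247987576024142 op 0.0305437616285944
```

```bash
python3 -m creep '[[[0,0.001,0,0],[0,0.001,0,0],[0,0,0,0],[0,0,0,0]]]' 1 40 | egrep 't:|eef|force'; sh q.sh; python3 trk.py s16.png
```

```text
t: 33.05
eef_pos: [0.5409, 0.016, 0.0831]
contact_force: [-5.5, -10.4, 6.9]
S 46.069806686538556 jaw 46.169364389022384 F -11.269996068059873 op 0.02380088459503234
s16.png px [ 0.32 -0.71] mm along -1.62 cc 0.996
s16.png px [ 0.3  -0.53] mm along -1.25 cc 0.992
```

```bash
python3 -m creep '[[[0.0005,0.001,0,0],[0,0.001,0,0],[0,0.001,0,0],[0,0.001,0,0],[0,0.001,0,0],[0,0.001,0,0],[0,0,0,0],[0,0,0,0]]]' | egrep 't:|eef|force'; sh q.sh; python3 trk.py s17.png
```

```text
t: 34.1
eef_pos: [0.5418, 0.0206, 0.0831]
contact_force: [-3.8, -14.9, 7.0]
S 50.824500505758294 jaw 50.956603458866084 F -15.319415242885048 op 0.023735794093784422
s17.png px [-0.61  1.27] mm along 2.92 cc 0.996
s17.png px [-0.65  1.35] mm along 3.1 cc 0.976
```

```bash
python3 -m creep '[[[0,0.001,0,0],[0,0.0012,0,0],[0,0,0,0],[0,0,0,0]]]' | egrep 't:|force'; sh q.sh; python3 trk.py s18.png
```

```text
t: 34.65
contact_force: [-2.6, -16.5, 5.8]
S 52.619987012556294 jaw 52.70045536985124 F -16.674758740983354 op 0.0238390632854101
s18.png px [-0.95  2.  ] mm along 4.61 cc 0.996
s18.png px [-0.99  2.11] mm along 4.84 cc 0.962
```

```bash
(for i in 1; do
python3 -m creep '[[[0,0.0018,0,0],[0,0,0,0],[0,0,0,0]]]' 0.432; sh q.sh
python3 -m creep '[[[0,0.0015,0,0],[0,0,0,0],[0,0,0,0]]]' 0.368; sh q.sh
python3 -m creep '[[[0,0.0016,0,0],[0,0,0,0],[0,0,0,0]]]' 0.305; sh q.sh
python3 -m creep '[[[0,0.0016,0,0],[0,0,0,0],[0,0,0,0]]]' 0.242; sh q.sh
python3 -m creep '[[[0,0.0016,0,0],[0,0,0,0],[0,0,0,0]]]' 0.178; sh q.sh; done) | grep S; python3 trk.py s19.png
```

```text
S 54.315484968234685 jaw 52.54131530267289 F -15.1870680474837 op 0.027548339331123585
S 55.76359791759072 jaw 52.66879146510324 F -14.794307468511404 op 0.030189612904974964
S 57.25169693756449 jaw 52.80030761629476 F -14.657702593550487 op 0.03290277864253945
S 58.73324497996485 jaw 52.50032289215218 F -15.07867096076181 op 0.03646584417562535
S 60.27040674155148 jaw 52.750579979535914 F -14.99738516781117 op 0.039039653524031145
s19.png px [-0.99  2.12] mm along 4.87 cc 0.995
s19.png px [-1.01  2.22] mm along 5.06 cc 0.959
```

```bash
(
python3 -m creep '[[[0,0.0015,0,0],[0,0,0,0],[0,0,0,0]]]' 0.115; sh q.sh
python3 -m creep '[[[0,0.002,0,0],[0,0,0,0],[0,0,0,0]]]' 0.03; sh q.sh
python3 -m creep '[[[0,-0.001,0,0],[0,-0.001,0,0],[0,0,0,0],[0,0,0,0]]]'; sh q.sh
python3 -m creep '[[[0,-0.001,0,0],[0,-0.001,0,0],[0,0,0,0],[0,0,0,0]]]'; sh q.sh) | grep S; python3 trk.py s20.png
```

```text
S 61.79150173215939 jaw 52.73837674118304 F -14.30088458642288 op 0.0421062499819527
S 63.870850802479005 jaw 52.850570937388255 F -14.902282324730702 op 0.0460405597301815
S 63.18409739438302 jaw 52.0452888579547 F -9.537289163941335 op 0.046277617072856644
S 62.98452173860578 jaw 52.07547039611745 F -6.901351845584223 op 0.04581810268497666
s20.png px [-0.82  1.68] mm along 3.87 cc 0.996
s20.png px [-0.83  1.78] mm along 4.08 cc 0.969
```

```bash
(
python3 -m creep '[[[0,-0.001,0,0],[0,-0.001,0,0],[0,0,0,0],[0,0,0,0]]]' 0; sh q.sh
python3 -m creep '[[[0,-0.002,0,0],[0,-0.002,0,0],[0,-0.002,0,0],[0,-0.002,0,0],[0,0,0,0]]]' -1; sh q.sh
python3 -m creep '[[[0,0,-0.03,0],[0,0,-0.05,0],[0,0,-0.05,0],[0,0,-0.02,0],[0,0,0,0],[0,0,0,0]]]') | egrep 'S|force|eef'; python3 trk.py s21.png
python3 - <<'E'
from h import *
snap('wrist','w21.png'); snap('scene','sc21.png')
p0=bot.state()['eef_pos'];print(p0,bot.state()['t'])
im=cv2.imread('pics/s21.png').astype(np.float32)[275:312,255:305]
D=load('s8.png'); J=proj(D,[.574,.195,.062])-proj(D,[.574-.188*.001,.195-.982*.001,.062])
w=np.clip(im[...,2]-im[...,0]-25,0,None); yy,xx=np.mgrid[275:312,255:305]
c=np.array([(w*xx).sum(),(w*yy).sum()])/w.sum(); print('compression mm',c@J/(J@J)-300.85)
# lever vs post against the known released view (w15): match patch over lever+post
g=lambda n:cv2.cvtColor(cv2.imread('pics/'+n),cv2.COLOR_BGR2GRAY)
A=g('w15.png');B=g('w21.png')
for n,(r0,r1,c0,c1) in dict(post=(170,212,304,324),lever=(172,212,328,358),both=(165,212,302,360)).items():
    R=cv2.matchTemplate(B[140:240,240:420],A[r0:r1,c0:c1],cv2.TM_CCOEFF_NORMED); _,m,_,l=cv2.minMaxLoc(R); print(n,round(m,3),l[0]+240-c0,l[1]+140-r0)
# bystanders: unchanged? diff vs start in side view
d=cv2.absdiff(g('s21.png'),g('side1.png'))
for n,(r0,r1,c0,c1) in dict(tape=(112,150,340,384),glue=(168,215,232,258),bits=(262,355,180,236),pink=(142,184,282,335)).items(): print(n,d[r0:r1,c0:c1].mean().round(2))
E
```

```text
eef_pos: [0.5423, 0.0327, 0.0813]
contact_force: [1.1, 3.7, 2.0]
S 62.797685282504176 jaw 50.93456512603466 F 3.829912367805483 op 0.047726240312939025
eef_pos: [0.541, 0.0238, 0.0816]
contact_force: [-0.2, 0.2, 0.2]
S 53.81636070283824 jaw 19.9550753723016 F 0.1328326704138379 op 0.09172257066107328
eef_pos: [0.5399, 0.0242, 0.229]
contact_force: [-0.4, 0.4, -0.2]
s21.png px [-0.76  1.6 ] mm along 3.68 cc 0.996
s21.png px [-0.75  1.64] mm along 3.74 cc 0.972
[0.54004415 0.02420286 0.22912946] 40.45
compression mm 11.52110817347608
post 0.933 -2 2
lever 0.895 -1 2
both 0.925 -2 1
tape 15.94
glue 9.62
bits 8.2
pink 44.33
```

```bash
python3 - <<'E'
from h import *
a,b=[cv2.cvtColor(cv2.imread('pics/'+n),cv2.COLOR_BGR2GRAY) for n in('scene1.png','sc21.png')]
for n,(r0,r1,c0,c1) in dict(tape=(234,278,140,196),glue=(283,322,328,355),bits=(230,288,424,512),pink=(258,304,215,283),red=(155,198,208,258)).items():
    R=cv2.matchTemplate(b[r0-8:r1+8,c0-8:c1+8],a[r0:r1,c0:c1],cv2.TM_CCOEFF_NORMED);_,m,_,l=cv2.minMaxLoc(R);print(n,round(m,3),l[0]-8,l[1]-8)
print(bot.sign_off())
E
```

```text
tape 0.57 0 0
glue 0.996 0 0
bits 0.993 0 0
pink 0.985 0 0
red 0.995 0 0
the job is handed in; nothing more can be done
None
```

The pedal is clamped in the holder, with the jaw latched in the notch at 54 mm and the sprung pad pressed in about 11.5 mm of its 20 mm (about 58 %). I handed the job in at about 40 s of the 72 s allowed.

**What I did:** I laid the white pedal upright and centred on the two bars, with its knobs toward the pad. Then I squeezed the lever against the grip, slid the jaw gently up and let the lever go.

**Second try:** My first release, at 48 mm, pressed the pad in only about 5.6 mm. I squeezed the lever again and moved on one notch. Exactly half-way was not available: the notches either side gave about 5.6 and 11.5 mm.

**Last checks:**
- **Latch:** The jaw held still as I eased off the post. Once the gripper was clear, the pedal stayed put to within about 0.3 mm, which is the noise of that measurement.
- **Lever:** It stood in its let-go position relative to the post to within about 1 px, or 1 mm. I matched this by image code against the earlier let-go view, as my 12 picture views were used up.
- **Other things:** The glue, bit block and the pink and red look-alikes matched their starting positions exactly. I did not check the two purple look-alikes.

**Weak or disagreeing:**
- **Tape:** It showed no shift, but the match was poor (0.57), perhaps because the arm shades or hides part of it. The arm never went near it.
- **Jaw position:** The gripper-based estimate read about 1 to 1.5 mm lower than the notch positions. My early image estimate of the gap also put the pad compression about 2 to 3 mm lower. The 11.5 mm comes from the side camera, which an independent measure of the pedal's travel agreed with at the 48 mm notch.

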